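# Hold the transformer deck over the open chassis

### The job

Take the transformer deck (the small open metal tray) by its transformer, carry it level over the rack of standing circuit boards with its two thumb nuts lying loose in it, and hold it over the open chassis, each corner hole straight above its stud and its terminal strip on the cable-gland side, so that a colleague can plug in the short lead underneath. Stop with the underside about a centimetre above the stud tips and finish while still holding it there, level and still: nothing is set down or let go, and the nuts are still in the tray. Do not touch the chassis or the rack, with the deck or the arm, and leave the other things on the bench where they are.

Things in the scene. Friction and masses are not known exactly. Their poses are not given: they have to be found in the camera images.
- deck: Transformer deck, loose, 0.5 to 0.85 kg: open tray of bare sheet metal, 110 mm (x) by 160 mm (y), floor 3 mm, rim 3 mm thick and 14 mm high, a 9 mm hole in each corner of the floor. Origin: centre of its underside, z up. It lies flat on the bench left or right of the rack, yaw within 0.5 rad of 0. Centre of mass within 4 mm of the vertical through the origin.
- chassis: Open chassis, fixed, on the other side of the rack, yaw within 0.4 rad of 0: grey metal box 150 mm (x) by 200 mm (y), walls 26 mm high, parts inside up to 30 mm, four cable glands sticking out 20 mm from its -x wall. Four posts, shoulders at 42 mm, end in 4 mm studs, tips at 52 mm. Origin: centre of its underside, z up. Deck is in line when origins and x, y axes match from above.
- rack: Rack of standing circuit boards, fixed between deck and chassis: black base 280 mm (x) by 110 mm (y) with six upright green boards carrying yellow parts, top at 122 mm above the bench. Origin: centre of its underside; its long x axis is within 0.1 rad of world x.
- deck_grip (a point): Grip point in the transformer at the deck's middle, 34 mm above the underside. The dark core is 30 mm in deck x, 50 mm in y, from 3 to 47 mm high; a copper winding (46 mm in x, 26 in y, up to 39 mm high) bulges from its x faces, so grip the flat y faces, closing along deck y. Beside them the floor is free to the rim, but for the low nuts.
- deck_strip (a point): Middle of the top of the grey terminal strip (14 mm by 112 mm, top 16 mm above the underside) along the deck's -x side, 43 mm from the origin. Along the +x side runs a green board with four pale yellow relays, up to 25 mm high.
- nut1: Knurled brass thumb nut, 18 mm across, 8 mm high, 12 g, lying loose and flat on the deck's floor, at about x -21, y +46 mm in the deck's frame. Origin: centre of its underside.
- nut2: The second thumb nut, the same, at about x -21, y -46 mm in the deck's frame.
- deck_hole_a (a point): Corner hole A of the deck, at its underside: 44 mm and 69 mm from the origin along the deck's +x, +y.
- chassis_stud_a (a point): Tip of chassis stud A, on which deck hole A belongs: 44 mm and 69 mm from the origin along the chassis's +x, +y, 52 mm high.
- deck_hole_c (a point): Corner hole C of the deck, at its underside: 44 mm and 69 mm from the origin along the deck's -x, -y.
- chassis_stud_c (a point): Tip of chassis stud C, on which deck hole C belongs: 44 mm and 69 mm from the origin along the chassis's -x, -y, 52 mm high.
- screwdriver: Bystander: screwdriver with red handle, 190 mm long, lying near the chassis's gland side. Origin: under its middle.
- solder_reel: Bystander: solder reel standing on end beyond the deck's relay side, 60 mm across, 48 mm high. Origin: centre of its underside.
- flux_bottle: Bystander: small white bottle, 36 mm across, 75 mm high, at the far end of the rack. Origin: centre of its underside.
- tape_roll: Bystander: roll of yellow tape lying flat, 72 mm across, 18 mm high, at the robot's end of the rack. Origin: centre of its underside.
- multimeter: Bystander: black multimeter lying flat, 150 x 75 x 37 mm, far from the robot. Origin: centre of its underside.
- side_cutters: Bystander: side cutters with blue handles, 140 mm long, 13 mm high, lying at the far left. Origin: near the joint.
- spare_board: Bystander: spare relay board lying flat, 90 x 100 x 19 mm, at the far right. Origin: centre of its underside.

How it is judged:
On the way, in this order (a step that is already met when the one before it is completed fails the run):
1. the deck is lifted clear of the bench in the gripper (height (world z) of deck above 0.05 m and contact force between the fingers and deck above 2 N), for 0.2 s.
2. the deck is carried over the rack, above the tops of the boards (y of deck in the frame of rack between -0.06 and 0.06 m and x of deck in the frame of rack between -0.195 and 0.195 m and height (world z) of deck above 0.124 m), for 0.05 s.
At the end, for the whole second after the job is handed in: The deck is held in the gripper, at rest, not touching the chassis, tilted under 4 degrees; corner holes A and C are within 7 mm sideways of their own studs and 3 to 25 mm above the stud tips (terminal strip on the gland side); both nuts lie in the tray (horizontal distance between deck_hole_a and chassis_stud_a below 0.007 m and z of deck_hole_a in the frame of chassis between 0.055 and 0.077 m and horizontal distance between deck_hole_c and chassis_stud_c below 0.007 m and z of deck_hole_c in the frame of chassis between 0.055 and 0.077 m and angle between deck's own z axis and vertical below 0.07 rad and linear speed of deck below 0.02 m/s and contact force between the fingers and deck above 2 N and contact force between deck and chassis below 0.3 N and x of nut1 in the frame of deck between -0.055 and 0.055 m and y of nut1 in the frame of deck between -0.08 and 0.08 m and z of nut1 in the frame of deck between -0.002 and 0.03 m and x of nut2 in the frame of deck between -0.055 and 0.055 m and y of nut2 in the frame of deck between -0.08 and 0.08 m and z of nut2 in the frame of deck between -0.002 and 0.03 m); the arm keeps its last pose, push and grip.
It fails at once if the deck is tipped more than 15 degrees (angle between deck's own z axis and vertical above 0.26 rad).
It fails at once if the chassis is touched (over 1 N) (contact force between chassis and anything else above 1 N).
It fails at once if the rack is touched (over 1 N) (contact force between rack and anything else above 1 N).
It fails at once if another thing on the bench is moved by more than 20 mm (distance of any of screwdriver, solder_reel, flux_bottle, tape_roll, multimeter, side_cutters, spare_board from where it was at the start of the episode above 0.02 m).
It also fails if it takes over 48 s, if anything falls off the work surface, if the arm or the gripper's body presses on something with over 40 N, if the wrist force passes 120 N, or if a joint passes its speed limit or range.

### The arm

A 7-joint arm with a two-finger parallel gripper is mounted at the origin on the work surface. World frame = base frame: x ahead of the robot, y to its left, z up, the work surface at z = 0. Lengths are in m, angles in rad, forces in N, time in s.
With the tool pointing down it reaches from about 0.4 to 0.85 m from the base axis. Payload 10.4 kg.
Tool frame: the origin (TCP) lies midway between the tips of the shut fingers; the grasp point (between the pads) lies 19 mm behind it (manip.grasp_offset is the distance from the TCP to the grasp point, in m); z points along the fingers, y is the line along which they close (so a half turn about z gives the same grasp; the last joint's range is limited). The gripper opens to 85 mm and grips with 20 to 120 N. Pads are 22 mm wide; open, the fingers measure 114 mm over their backs; the gripper's body (76 mm by 85 mm) begins 54 mm behind the grasp point. The pads swing forward as they close: fully open they stand 13 mm farther back than shut.
Start: joints at [1.163, 0.332, -0.065, 1.46, 0.022, 1.35, -0.088], TCP at [0.235, -0.579, 0.231] pointing down, gripper open.
Joint ranges: [-2.6, 2.6], [-0.5, 2.12], [-1.47, 1.34], [0.16, 2.42], [-1.27, 4.41], [0.06, 2.06], [-2.6, 2.6]. Speed limits (rad/s): [2.22, 2.22, 2.79, 2.79, 3.14, 3.14, 3.14].

### API

Orientations are given as a unit quaternion [x, y, z, w].
In Python, from workcell import manip gives the robot as it stands.
- The arm moves only by the tool hand_motion, called after ">>>" in YAML: its name, and indented under it one key for each argument. Schema: {"type":"object","properties":{"deltas":{"type":"array","items":{"type":"number"},"minItems":7,"maxItems":140},"force":{"type":"number"},"only":{"type":"string"},"quiet":{"type":"boolean"},"lines":{"type":"string"}},"required":["deltas"],"additionalProperties":false}. deltas is one flat list of numbers that holds 1 to 20 rows one after another, with no inner brackets; each row has 7 numbers: a rotation vector rx, ry, rz in a scale on which 1.0 is 4 rad, then dx, dy, dz in parts of the range, where 1.0 means 750 mm, then the opening from 0.0 (shut) to 1.0 (fully open); each row is the pose to reach, as a shift and turn from the pose commanded when the call began, along the tool's axes at that moment; what a row does not reach only later rows make up. A row lasts 1/8 s, in which the tool goes at most 0.0625 m and 0.188 rad, less where a joint would pass 70% of its speed; a pose out of reach is approached as far as the arm can. The fingers move at their own pace and stop on an object; force is the grip in N (left out, the last holds). Time passes only in rows, so rows that do not move let the fingers close. The tool returns the time, the measured TCP pose, the force, the opening and the grip force at its end. only (a regular expression) keeps the lines of the reply that match it, lines (a string "A,B") keeps lines A to B, and quiet returns only ok. Shift and turn numbers lie between -1 and 1, and a call with a number outside is refused. Input that does not fit is refused with a message, and nothing moves.
- manip.get_obs(): the state, without advancing time (a new reading comes with each control period).
- manip.camera(name): name is "side" or "top"; returns the picture (384x512x3 uint8, blue, green, red); there is no depth.
- manip.calibration(name): a dict with "fx", "fy", "cx", "cy" (pixels), "world_from_camera" (4x4, takes a point from camera to world coordinates). Camera axes: x right, y up, looking along -z (the intrinsics and any distortion apply to the point x, -y, -z); pixel columns grow to the right and rows downward; lengths in m; the calibration is good to about 2 mm. A picture is of the moment at which its call begins. calibration takes no time and is no camera call.
- manip.hand_in(): hands the job in; it is judged then, once.
The state is a dict: "clock": time; "joint_pos": joint angles; "joint_velocities": joint speeds; "tau": joint torques, N m; "position": TCP position; "ee_rot": TCP orientation; "ft_force": force on the tool from outside, world axes, zero at the start; "torque": the same for the moment, N m; "grip_width": opening from 0.0 (shut) to 1.0 (fully open); "grasp_force": force on a finger pad.
Only numpy, scipy, OpenCV 4.12 (cv2) and the standard library are available. Lean on these libraries where they do the work, as an engineer would, in place of code of your own. Each camera call takes 0.05 s, during which the arm holds its last target. There are 200 camera calls.

## Working session

There is one attempt and no reset: what is moved stays moved. The work goes in short steps, Python scripts to look and compute and a tool call to move; the robot and the scene stay as the last step left them, time stands still between calls to the robot, and variables do not carry over. Pictures are saved under pics/ and viewed, at most 10 in all, crops included, and the job is handed in when it is done.

```bash
ls; mkdir -p pics
```

Run:
```python
from workcell import manip
import cv2,numpy as np
for n in("top","side"):
    cv2.imwrite(f"pics/{n}0.png",cv2.resize(manip.camera(n),None,fx=1.5,fy=1.5))
    c=manip.calibration(n);print(n,{k:(np.round(v,4).tolist()) for k,v in c.items()})
o=manip.get_obs();print(o["clock"],o["position"],o["ee_rot"],o["grip_width"])
```

```text
pics
workcell.py
top {'fx': 363.9723, 'fy': 363.9723, 'cx': 252.4125, 'cy': 190.1922, 'world_from_camera': [[-0.0133, 0.9972, -0.0737, 0.4944], [-0.9996, -0.0116, 0.0242, 0.0239], [0.0232, 0.074, 0.997, 1.2868], [0.0, 0.0, 0.0, 1.0]]}
side {'fx': 352.3787, 'fy': 352.3787, 'cx': 255.2562, 'cy': 195.0842, 'world_from_camera': [[-0.9134, 0.2874, -0.2883, 0.2269], [-0.407, -0.6608, 0.6306, 0.7369], [-0.0093, 0.6934, 0.7205, 0.8945], [0.0, 0.0, 0.0, 1.0]]}
0.1 [ 0.23447057 -0.57898299  0.23058746] [ 9.81548902e-01  1.91210171e-01 -1.52589515e-04 -6.32676835e-04] 1.0006271036498768
```

View pics/top0.png

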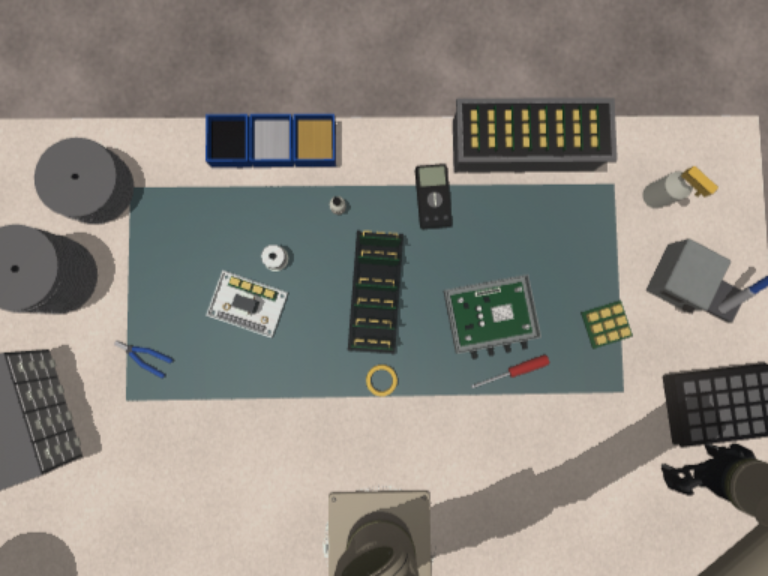

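View pics/side0.png

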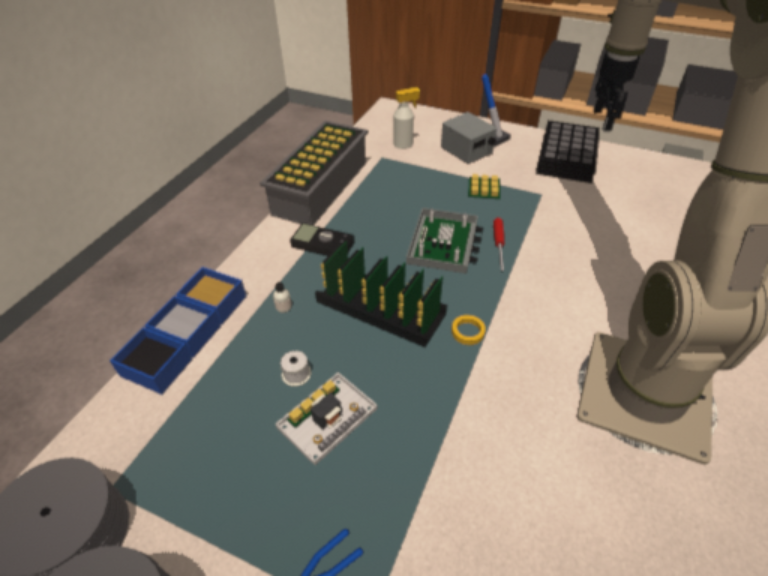

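Top: deck left at about (165,203) native px, its strip towards the robot; rack at (251,194); chassis at (328,210), glands towards the robot. The side view shows the same layout, with the arm far off at the right. I'll zoom in on the deck and chassis.

Create h.py:
```python
import numpy as np,cv2
from workcell import manip
def ray(n,uv):
    c=manip.calibration(n);T=np.array(c["world_from_camera"])
    d=np.array([(uv[0]-c["cx"])/c["fx"],-(uv[1]-c["cy"])/c["fy"],-1.])
    return T[:3,3],T[:3,:3]@d
def plane(n,uv,z):
    o,d=ray(n,uv);return o+d*(z-o[2])/d[2]
def two(a,b):
    (o1,d1),(o2,d2)=ray("top",a),ray("side",b)
    s=np.linalg.lstsq(np.c_[d1,-d2],o2-o1,rcond=None)[0]
    p,q=o1+s[0]*d1,o2+s[1]*d2
    return (p+q)/2,np.linalg.norm(p-q)
```

Run:
```python
from h import *
import numpy as np
t=[manip.camera("top") for _ in range(1)][0];s=manip.camera("side")
np.save("t.npy",t);np.save("s.npy",s)
def crop(im,x,y,w,h):
    k=4 if w>90 else 5
    return cv2.resize(im[y:y+h,x:x+w],(400,300),interpolation=cv2.INTER_CUBIC)
a=crop(t,130,170,72,54);b=crop(t,290,180,80,60)
c=crop(s,180,245,80,60);d=crop(s,265,132,72,54)
cv2.imwrite("pics/z.png",np.vstack([np.hstack([a,b]),np.hstack([c,d])]))
```

```text
(no output)
```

View pics/z.png

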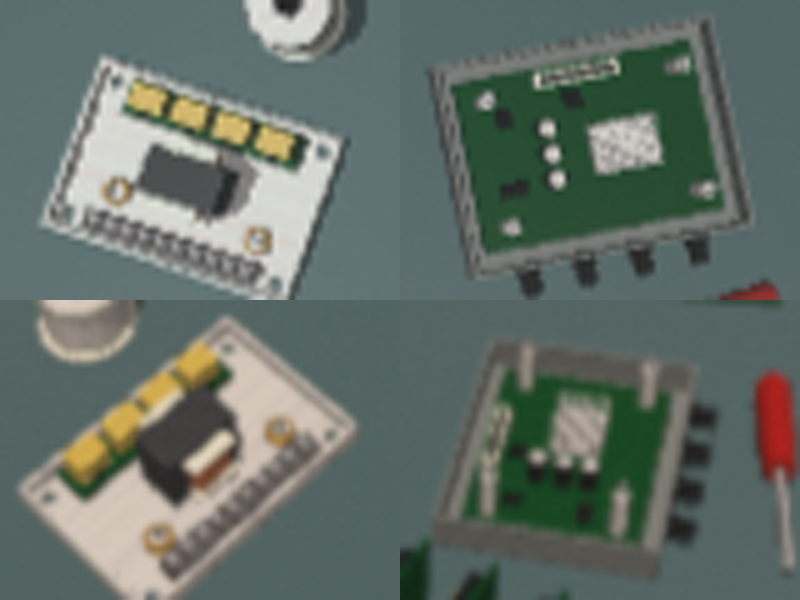

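The holes A, B, C, D are at crop px (115,82), (322,151), (277,285), (63,212) in the deck's top crop. The four stud posts show as pale blobs in both chassis crops. I'll magnify the studs and rack, and triangulate the deck.

Add to h.py:
```python
def fit(P,Q):  # planar rigid: Q = R P + t
    P,Q=np.array(P)[:,:2],np.array(Q)[:,:2];p,q=P-P.mean(0),Q-Q.mean(0)
    a=np.arctan2((p[:,0]*q[:,1]-p[:,1]*q[:,0]).sum(),(p*q).sum());R=np.array([[np.cos(a),-np.sin(a)],[np.sin(a),np.cos(a)]])
    t=Q.mean(0)-R@P.mean(0);return a,t,np.linalg.norm(P@R.T+t-Q,axis=1)
H=np.array([[.044,.069],[.044,-.069],[-.044,-.069],[-.044,.069]])
un=lambda p,o,k:(np.array(p)+.5)/k-.5+np.array(o)
```

Run:
```python
from h import *
np.set_printoptions(precision=4,suppress=True)
k=400/72
T=[un(p,(130,170),k) for p in[(115,82),(322,151),(277,285),(63,212)]]
S=[un(p,(180,245),5) for p in[(47,197),(225,48),(330,135),(150,297)]]
for a,b in zip(T,S):print(*two(a,b))
print("top",fit(H,[plane("top",a,.002) for a in T]));print("side",fit(H,[plane("side",a,.002) for a in S]))
t=np.load("t.npy");s=np.load("s.npy")
r=lambda im,x,y,w,h,W,Hh:cv2.resize(im[y:y+h,x:x+w],(W,Hh),interpolation=cv2.INTER_CUBIC)
cv2.imwrite("pics/z2.png",np.vstack([np.hstack([r(t,297,183,64,48,400,300),r(s,270,136,56,42,400,300)]),np.hstack([r(t,220,145,80,100,240,300),r(s,200,150,112,60,560,300)])]))
```

```text
[0.6134 0.3513 0.0045] 0.0011100112340270865
[0.568  0.221  0.0037] 0.001288164492491533
[0.4842 0.2496 0.0027] 0.0006130411535241174
[0.5306 0.3822 0.0068] 0.003136652694903628
top (np.float64(-0.34057255960806426), array([0.5499, 0.302 ]), array([0.0003, 0.0008, 0.002 , 0.0026]))
side (np.float64(-0.34011281694243667), array([0.5492, 0.2997]), array([0.0002, 0.0004, 0.0006, 0.0003]))
```

View pics/z2.png

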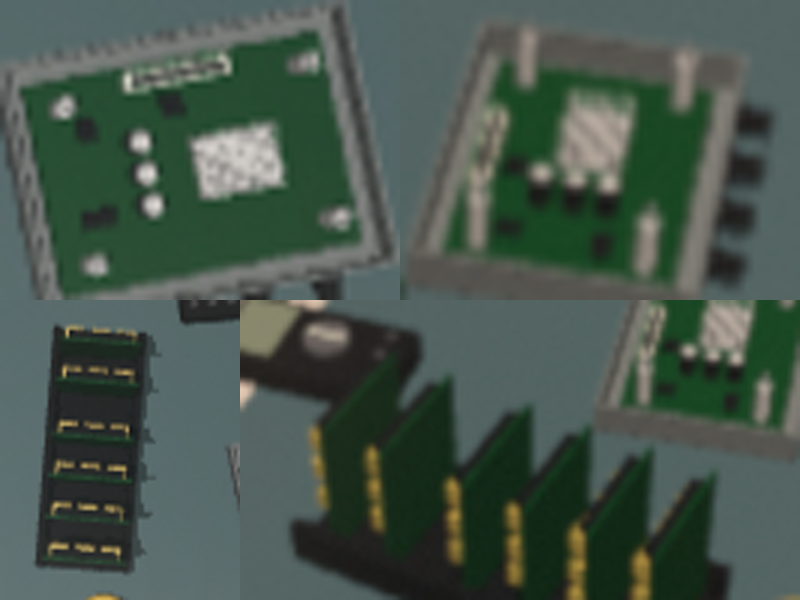

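Studs (this crop): top view A(65,107), B(314,58), C(344,217), D(97,266); side tips B(128,27), C(286,47), D(251,207), with A merging with the white label. The rack spans rows 325–570 of its crop, with its boards across.

Run:
```python
from h import *
np.set_printoptions(precision=4,suppress=True)
T=[un(p,(297,183),6.25) for p in[(65,107),(314,58),(344,217),(97,266)]]
S=[un(p,(270,136),50/7) for p in[(83,183),(128,27),(286,47),(251,207)]]
for a,b in zip(T,S):print(*two(a,b))
for z in(.042,.047,.052):print("top",z,fit(H,[plane("top",a,z) for a in T]))
for i in([1,2,3],[0,1,2,3]):print("side",fit(H[i],[plane("side",S[j],.052) for j in i]))
# box: 0.026 rim outer corners, top image right/front, side
R=[un(p,(297,183),6.25) for p in[(2,75),(340,5),(398,258)]]
C=np.array([[.075,.1],[.075,-.1],[-.075,-.1]])
print("rim",fit(C,[plane("top",a,.026) for a in R]))
# rack base corners top (k=3, z~.01) and deck core top two-view
for p in[(55,26),(146,30),(38,264),(133,272)]:print("rack",plane("top",un(p,(220,145),3),.01))
k=400/72 # core top face centre
print("core",two(un((190,171),(130,170),k),un((190,123),(180,245),5)))
```

```text
[ 0.5486 -0.192   0.0541] 0.0048339584710929105
[ 0.5747 -0.3307  0.0484] 0.003560403677514151
[ 0.4879 -0.343   0.0524] 0.002531720049737527
[ 0.463  -0.2067  0.0557] 0.003229344209051005
top 0.042 (np.float64(0.17609559013647633), array([ 0.5203, -0.2699]), array([0.001 , 0.0021, 0.0001, 0.0012]))
top 0.047 (np.float64(0.1760955901364763), array([ 0.5202, -0.2687]), array([0.0007, 0.0017, 0.0002, 0.0009]))
top 0.052 (np.float64(0.17609559013647613), array([ 0.5201, -0.2676]), array([0.0006, 0.0014, 0.0005, 0.0006]))
side (np.float64(0.18857416755074774), array([ 0.5171, -0.2688]), array([0.0022, 0.0008, 0.0028]))
side (np.float64(0.1865002831408477), array([ 0.517 , -0.2694]), array([0.0018, 0.0027, 0.0014, 0.0024]))
rim (np.float64(0.19480292312132277), array([ 0.5169, -0.2699]), array([0.0041, 0.0028, 0.0041]))
rack [0.7202 0.0423 0.01  ]
rack [ 0.7144 -0.0652  0.01  ]
rack [0.4411 0.0649 0.01  ]
rack [ 0.4303 -0.0453  0.01  ]
core (array([0.552 , 0.2951, 0.0391]), np.float64(0.007061008028675057))
```

Estimates: deck centre (0.549, 0.301), yaw −0.34; chassis about (0.518, −0.269), yaw 0.18. I'll go over the deck, taking the grasp turned half round so the last joint stays in range.

The rows are not in the units I measure in: shifts go in shares of 750 mm and turns go in shares of 4 rad. I convert before sending: -0.697 m is -0.9293, 0.623 m is 0.8307, -2.416 rad is -0.604.

>>> hand_motion:
  deltas: [0,0,-0.175,0.36,-0.2267,0,1,0,0,-0.175,0.36,-0.2267,0,1,0,0,-0.175,0.36,-0.2267,0,1,0,0,-0.25,0.6213,-0.396,0,1,0,0,-0.25,0.6213,-0.396,0,1,0,0,-0.35,0.6213,-0.396,0,1,0,0,-0.35,0.6213,-0.396,0,1,0,0,-0.45,0.6213,-0.396,0,1,0,0,-0.45,0.6213,-0.396,0,1,0,0,-0.604,0.8307,-0.9293,0,1,0,0,-0.604,0.8307,-0.9293,0,1,0,0,-0.604,0.8307,-0.9293,0,1,0,0,-0.604,0.8307,-0.9293,0,1,0,0,-0.604,0.8307,-0.9293,0,1,0,0,-0.604,0.8307,-0.9293,0,1,0,0,-0.604,0.8307,-0.9293,0,1,0,0,-0.604,0.8307,-0.9293,0,1,0,0,-0.604,0.8307,-0.9293,0,1,0,0,-0.604,0.8307,-0.9293,0,1]

```text
clock: 2.58
position: [0.5512, 0.2988, 0.2312]
ee_rot: [0.171, 0.985, -0.0, 0.0]
ft_force: [-0.0, 0.3, 0.4]
grip_width: 1.001
grasp_force: 0.0
```

```bash
python3 -c "
from h import *;print(manip.get_obs()['joint_pos'])
from scipy.spatial.transform import Rotation as R
print(R.from_quat(manip.get_obs()['ee_rot']).as_matrix().round(4))"
```

```text
[ 0.04772987  0.46204041 -0.84598243  1.42065815  0.34568982  1.41225702
  0.42753316]
[[-9.416e-01  3.366e-01  3.000e-04]
 [ 3.366e-01  9.416e-01 -1.000e-03]
 [-6.000e-04 -8.000e-04 -1.000e+00]]
```

To row units: 0.155 m is 0.2067, 0.06 m is 0.08.

>>> hand_motion:
  deltas: [0,0,0,0.0031,0.002,0.08,1,0,0,0,0.0031,0.002,0.16,1,0,0,0,0.0031,0.002,0.2067,1,0,0,0,0.0031,0.002,0.2067,1]

```text
clock: 3.08
position: [0.548, 0.3003, 0.074]
ee_rot: [0.17, 0.985, -0.002, -0.002]
ft_force: [0.3, 0.5, 1.3]
grip_width: 0.998
grasp_force: 0.0
```

Run:
```python
from h import *
r=lambda im,x,y,w,h:cv2.resize(im[y:y+h,x:x+w],(400,300),interpolation=cv2.INTER_CUBIC)
cv2.imwrite("pics/g.png",np.hstack([r(manip.camera("top"),120,160,92,69),r(manip.camera("side"),170,225,100,75)]))
```

```text
(no output)
```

View pics/g.png

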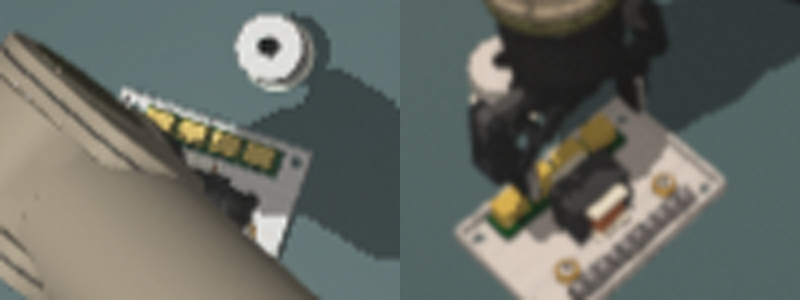

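The arm covers the top view. In the side view the fingers (about (490,150) and (640,90)) stand astride the core along deck y, so I descend and grip.

To row units: 0.058 m is 0.0773, 0.05 m is 0.0667.

>>> hand_motion:
  deltas: [0,0,0,0,0,0.04,1,0,0,0,0,0,0.0667,1,0,0,0,0,0,0.0773,1,0,0,0,0,0,0.0773,1,0,0,0,0,0,0.0773,0,0,0,0,0,0,0.0773,0,0,0,0,0,0,0.0773,0,0,0,0,0,0,0.0773,0,0,0,0,0,0,0.0773,0,0,0,0,0,0,0.0773,0]
  force: 80

```text
clock: 4.42
position: [0.5493, 0.3028, 0.0193]
ee_rot: [0.17, 0.986, 0.0, 0.001]
ft_force: [-0.8, -1.1, 5.6]
grip_width: 0.567
grasp_force: 85.2
```

>>> hand_motion:
  deltas: [0,0,0,0,0,-0.0133,0,0,0,0,0,0,-0.04,0,0,0,0,0,0,-0.0733,0,0,0,0,0,0,-0.1133,0,0,0,0,0,0,-0.1533,0,0,0,0,0,0,-0.1933,0,0,0,0,0,0,-0.2267,0,0,0,0,0,0,-0.2533,0,0,0,0,0,0,-0.2667,0,0,0,0,0,0,-0.2667,0,0,0,0,0,0,-0.2667,0]

```text
clock: 5.8
position: [0.5484, 0.3024, 0.2172]
ee_rot: [0.17, 0.986, -0.001, -0.001]
ft_force: [-0.5, 0.7, -6.7]
grip_width: 0.572
grasp_force: 84.2
```

Run:
```python
from h import *
from scipy.spatial.transform import Rotation as R
print(R.from_quat(manip.get_obs()['ee_rot']).as_matrix().round(4))
r=lambda im,x,y,w,h:cv2.resize(im[y:y+h,x:x+w],(400,300),interpolation=cv2.INTER_CUBIC)
cv2.imwrite("pics/l.png",np.hstack([r(manip.camera("top"),110,150,112,84),r(manip.camera("side"),170,185,120,90)]))
```

```text
[[-9.425e-01  3.342e-01 -1.400e-03]
 [ 3.342e-01  9.425e-01 -9.000e-04]
 [ 1.100e-03 -1.300e-03 -1.000e+00]]
```

View pics/l.png

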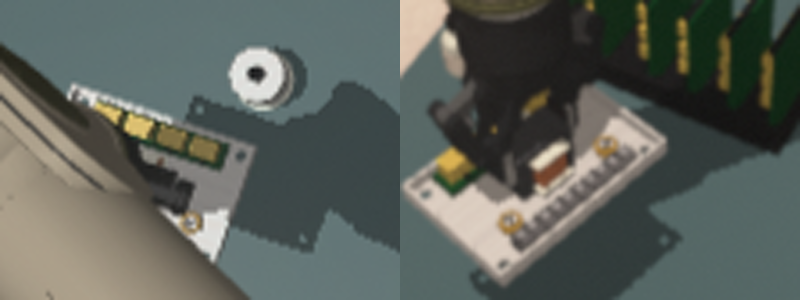

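The deck hangs level: in the side crop both nuts lie in the tray ((510,220) and (606,145)) and its shadow is clear of it. Now a smooth carry over the rack.

To row units: -0.5487 m is -0.7316, -0.543 m is -0.724, -0.52 rad is -0.13.

>>> hand_motion:
  deltas: [0,0,-0.0013,-0.0027,-0.0067,0,0,0,0,-0.004,-0.0067,-0.0213,0,0,0,0,-0.0075,-0.0133,-0.044,0,0,0,0,-0.0138,-0.0227,-0.0773,0,0,0,0,-0.0208,-0.0347,-0.1173,0,0,0,0,-0.0285,-0.048,-0.1613,0,0,0,0,-0.037,-0.0613,-0.208,0,0,0,0,-0.0455,-0.076,-0.256,0,0,0,0,-0.0545,-0.0907,-0.3067,0,0,0,0,-0.0638,-0.1067,-0.3587,0,0,0,0,-0.0728,-0.1213,-0.4093,0,0,0,0,-0.082,-0.136,-0.4613,0,0,0,0,-0.091,-0.152,-0.512,0,0,0,0,-0.0995,-0.1653,-0.56,0,0,0,0,-0.108,-0.18,-0.6067,0,0,0,0,-0.115,-0.192,-0.648,0,0,0,0,-0.1215,-0.2027,-0.684,0,0,0,0,-0.126,-0.2107,-0.7093,0,0,0,0,-0.1288,-0.2147,-0.724,0,0,0,0,-0.13,-0.2167,-0.7316,0,0]

```text
clock: 8.4
position: [0.5182, -0.2691, 0.2183]
ee_rot: [-0.089, 0.996, 0.0, -0.0]
ft_force: [0.2, 0.4, -6.7]
grip_width: 0.57
grasp_force: 84.2
```

>>> hand_motion:
  deltas: [0,0,0,0,0,0.0267,0,0,0,0,0,0,0.0667,0,0,0,0,0,0,0.1,0,0,0,0,0,0,0.1133,0,0,0,0,0,0,0.12,0,0,0,0,0,0,0.12,0,0,0,0,0,0,0.12,0]

```text
clock: 9.28
position: [0.519, -0.2688, 0.1292]
ee_rot: [-0.089, 0.996, -0.0, 0.001]
ft_force: [0.6, 0.7, -6.3]
grip_width: 0.572
grasp_force: 84.5
```

Run:
```python
from h import *
from scipy.spatial.transform import Rotation as R
print(R.from_quat(manip.get_obs()['ee_rot']).as_matrix().round(4))
t=manip.camera("top");s=manip.camera("side");np.save("t2.npy",t);np.save("s2.npy",s)
r=lambda im,x,y,w,h:cv2.resize(im[y:y+h,x:x+w],(400,300),interpolation=cv2.INTER_CUBIC)
cv2.imwrite("pics/o.png",np.hstack([r(t,290,180,80,60),r(s,258,115,80,60)]))
```

```text
[[-9.840e-01 -1.782e-01  1.300e-03]
 [-1.782e-01  9.840e-01 -7.000e-04]
 [-1.100e-03 -9.000e-04 -1.000e+00]]
```

View pics/o.png

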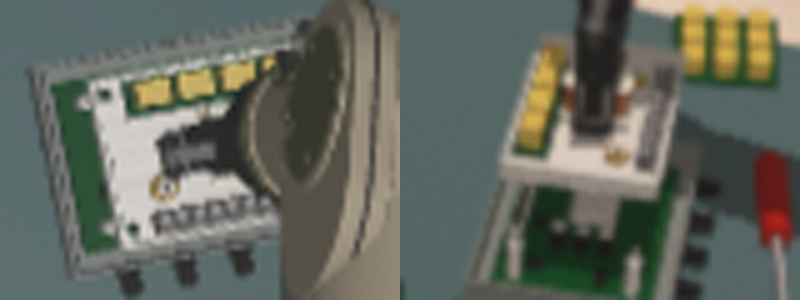

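Deck over the chassis, strip on the gland side, both nuts inside. Holes A (103,95) and D (134,229) are visible from the top. Zooming in to measure.

Run:
```python
from h import *
t=np.load("t2.npy");s=np.load("s2.npy")
r=lambda im,x,y,w,h:cv2.resize(im[y:y+h,x:x+w],(w*10,h*10),interpolation=cv2.INTER_CUBIC)
cv2.imwrite("pics/o2.png",np.hstack([r(t,302,190,32,44),r(s,274,118,46,44)]))
```

```text
(no output)
```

View pics/o2.png

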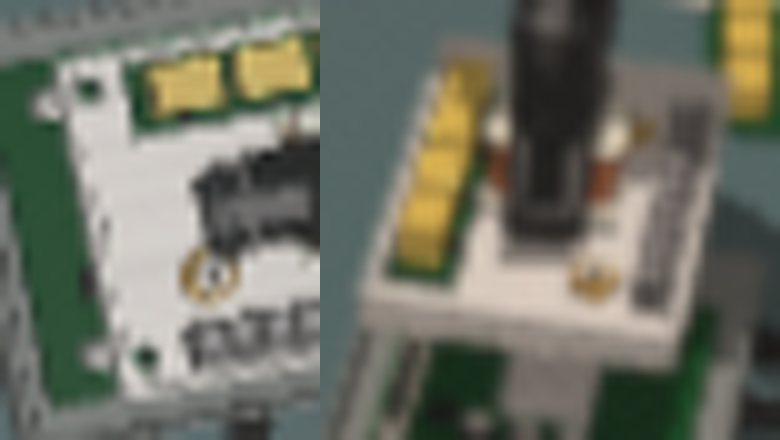

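Run:
```python
from h import *
np.set_printoptions(precision=4,suppress=True)
T=[un(p,(302,190),10) for p in[(89,90),(147,355)]]
for z in(.108,.111):print("holes top",z,fit(H[[0,3]],[plane("top",a,z) for a in T]))
C=np.array([[.055,.08],[-.055,.08]])
S=[un(p,(274,118),10) for p in[(362-320,300),(680-320,342)]]
print("side rim",fit(C,[plane("side",a,.124) for a in S]))
# studs seen in top, bright blobs, raw t.npy intensities
t=np.load("t.npy");g=cv2.cvtColor(t,cv2.COLOR_BGR2HSV)
m=((g[...,1]<60)&(g[...,2]>110)).astype(np.uint8)
n,l,st,ce=cv2.connectedComponentsWithStats(m[183:231,297:361])
for i in range(1,n):
    if st[i,4]<60:print(st[i],ce[i]+(297,183))
```

```text
holes top 0.108 (np.float64(0.19146424081939473), array([ 0.5221, -0.2693]), array([0.0001, 0.0001]))
holes top 0.111 (np.float64(0.191464240819395), array([ 0.522 , -0.2687]), array([0.0002, 0.0002]))
side rim (np.float64(0.1983369487368642), array([ 0.5184, -0.268 ]), array([0.0004, 0.0004]))
[55  0  1  1  1] [352. 183.]
[56  6  1  2  2] [353.  189.5]
[48  8  3  4  9] [346.2222 192.3333]
[57 10  1  3  3] [354. 194.]
[ 0 12  1  2  2] [297.  195.5]
[ 8 15  4  4 10] [306.7 199.7]
[58 14  1  4  4] [355.  198.5]
[59 19  1  1  1] [356. 202.]
[21 21  3  4 10] [319.1 205.2]
[60 24  1  3  3] [357. 208.]
[22 26  3  4 10] [320.2 210.5]
[61 29  1  3  3] [358. 213.]
[23 31  3  4 10] [321.2 215.5]
[62 33  1  4  4] [359.  217.5]
[61 38  3  5  6] [359.5    223.3333]
[14 41  3  3  9] [312. 225.]
[55 43  2  1  2] [352.5 226. ]
[45 45  3  1  3] [343. 228.]
[35 47  2  1  2] [332.5 230. ]
```

In both views the deck sits about 1.6 mm too far in +x, with yaw about 0.013 too much. I'll correct that while lowering 47 mm.

To row units: 0.047 m is 0.0627, 0.0017 m is 0.0023, 0.013 rad is 0.0033.

>>> hand_motion:
  deltas: [0,0,0.0033,0.0023,0,0.008,0,0,0,0.0033,0.0023,0,0.0213,0,0,0,0.0033,0.0023,0,0.0347,0,0,0,0.0033,0.0023,0,0.0467,0,0,0,0.0033,0.0023,0,0.056,0,0,0,0.0033,0.0023,0,0.0613,0,0,0,0.0033,0.0023,0,0.0627,0,0,0,0.0033,0.0023,0,0.0627,0,0,0,0.0033,0.0023,0,0.0627,0,0,0,0.0033,0.0023,0,0.0627,0]

```text
clock: 10.62
position: [0.517, -0.2691, 0.0815]
ee_rot: [-0.083, 0.997, -0.0, 0.0]
ft_force: [-0.6, 0.0, -7.5]
grip_width: 0.572
grasp_force: 84.5
```

Run:
```python
from h import *
t=manip.camera("top");s=manip.camera("side");np.save("t3.npy",t);np.save("s3.npy",s)
r=lambda im,x,y,w,h:cv2.resize(im[y:y+h,x:x+w],(w*10,h*10),interpolation=cv2.INTER_CUBIC)
cv2.imwrite("pics/f.png",np.hstack([r(t,300,185,32,50),r(s,272,126,46,50)]))
```

```text
(no output)
```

View pics/f.png

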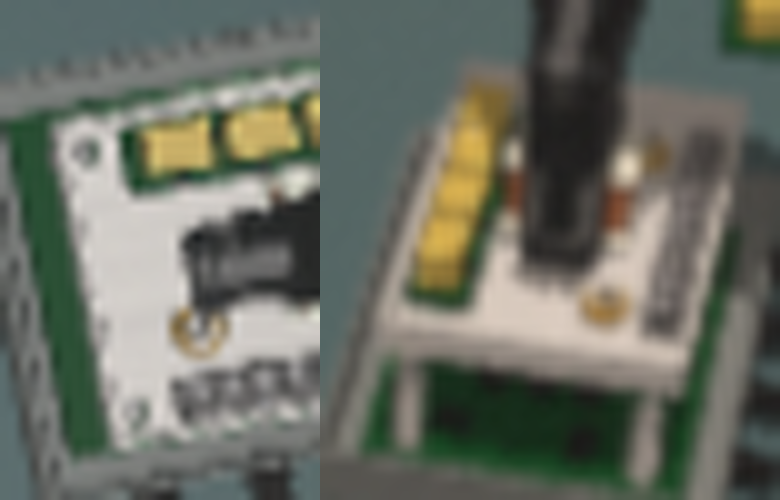

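Both holes show pale stud metal inside (A (85,150), D (137,413)); in the side view, posts A and D stand under their corners and the nuts are in the tray. One numeric check.

Run:
```python
from h import *
np.set_printoptions(precision=4,suppress=True)
T=[un(p,(300,185),10) for p in[(85,150),(137,413)]]
print("holes",fit(H[[0,3]],[plane("top",a,.0645) for a in T]),[plane("top",a,.0645) for a in T])
ST=[un(p,(297,183),6.25) for p in[(65,107),(97,266)]]
print("studs A,D",[plane("top",a,z) for a in ST for z in (.045,.052)])
# side: rim corners -> height check by two views of the A-side rim corners
S=[un(p,(272,126),10) for p in[(388-320,330),(688-320,373)]]
R=[un(p,(300,185),10) for p in[(52,122),(118,452)]]
print([two(a,b) for a,b in zip(R,S)])
print("side rim",fit(np.array([[.055,.08],[-.055,.08]]),[plane("side",a,.077) for a in S]))
o=manip.get_obs();print(o["position"],o["clock"])
```

```text
holes (np.float64(0.17151920324062975), array([ 0.5183, -0.2687]), array([0.0009, 0.0009])) [array([ 0.5508, -0.193 ,  0.0645]), array([ 0.4623, -0.2084,  0.0645])]
studs A,D [array([ 0.5513, -0.1928,  0.045 ]), array([ 0.5509, -0.1916,  0.052 ]), array([ 0.4642, -0.2082,  0.045 ]), array([ 0.4644, -0.2069,  0.052 ])]
[(array([ 0.5571, -0.1819,  0.0716]), np.float64(0.006168001554157405)), (array([ 0.4486, -0.2003,  0.0738]), np.float64(0.0023295893109768675))]
side rim (np.float64(0.18895061743351596), array([ 0.5144, -0.2656]), array([0.0013, 0.0013]))
[ 0.5169 -0.2691  0.0814] 10.725
```

Holes and studs agree to 1–3 mm and the underside is at about 62 mm. I'll make a 1 mm trim in +x, settle, and hand in.

To row units: -0.0012 m is -0.0016.

>>> hand_motion:
  deltas: [0,0,0,-0.0016,0,0,0,0,0,0,-0.0016,0,0,0,0,0,0,-0.0016,0,0,0,0,0,0,-0.0016,0,0,0,0,0,0,-0.0016,0,0,0,0,0,0,-0.0016,0,0,0]

```text
clock: 11.48
position: [0.5181, -0.2688, 0.0814]
ee_rot: [-0.083, 0.997, -0.0, 0.0]
ft_force: [-0.3, 1.0, -6.5]
grip_width: 0.572
grasp_force: 84.5
```

```bash
python3 -c "
from workcell import manip
print(manip.hand_in())"
```

```text
the job is handed in; nothing more can be done
None
```

I handed the job in at 11.5 s with the deck held level over the chassis, its underside about 1 cm above the stud tips, holes within about 3 mm of the studs by my camera measurements, strip on the gland side and both nuts in the tray; hand-in returned no verdict.

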